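# Refit the knob of the shop's bag sealer

### The arm

A 6-joint arm with a two-finger parallel gripper is mounted at the origin on the work surface. World frame = base frame: x ahead of the robot, y to its left, z up, the work surface at z = 0. Lengths are in m, angles in degrees, forces in N, time in s.
With the tool pointing down it reaches from about 0.3 to 0.75 m from the base axis. Payload 8.5 kg.
Tool frame: the origin (TCP) lies at the very end of the fingers, on their centre line; the grasp point (between the pads) lies 19 mm behind it (hold_point_z is the distance from the TCP to the grasp point, in m); z points along the fingers, y is the direction in which the jaws open and shut (so a half turn about z gives the same grasp; the last joint's range is limited). The gripper opens to 85 mm and grips with 20 to 120 N. Pads are 22 mm wide; open, the fingers measure 114 mm over their backs; the gripper's body (76 mm by 85 mm) begins 54 mm behind the grasp point. The pads swing forward as they close: fully open they stand 13 mm farther back than shut.
Start: joints at [51.835, 21.807, 74.336, -0, 83.858, -12.336], TCP at [0.24, 0.495, 0.203] pointing down, gripper open.
Joint ranges: [-178.18, 178.18], [-50.72, 133.34], [12.68, 142.11], [-81.47, 261.47], [9.98, 163.14], [-165.26, 165.26]. Speed limits (degrees/s): [136.94, 136.94, 180, 180, 180, 180].

### API

Orientations are given as a 3x3 rotation matrix whose columns are the frame's x, y, z axes.
In Python, from rig import observe, get_image, close_job, hold_point_z gives the robot as it stands. The module is installed in compiled form; this text tells all that it offers.
- The arm moves only by the tool jog_arm, never from a script. Its arguments are lists of equal length, an entry for each row: "travel": the shift along the world's x, y, z in m, a list of three; "dr": the turn, a rotation vector about the world's x, y, z in rad, a list of three. In form: {"travel": [[x, y, z], ...], "dr": [[rx, ry, rz], ...]}. A call has 1 to 20 rows; each row shifts and turns the commanded pose from where the row before left it; what a row does not reach is not made up. A row lasts 1/12 s, in which the tool goes at most 41.7 mm and 7.16 degrees, less where a joint would pass 70% of its speed; a pose out of reach is approached as far as the arm can. A call with a gripper value outside its range is refused whole. "jaw" is the finger opening in m, from 0 to 0.0854, set as the call begins (left out, the last holds). The fingers move at their own pace and stop on an object; "newtons" is the grip in N (left out, the last holds). Time passes only in rows, so rows that do not move let the fingers close. It gives the time, the measured TCP pose, the force and the opening at its end, in the units of the state.
- observe(): the state, without advancing time (a new reading comes with each control period).
- get_image(name): name is "side" or "top" or "wrist"; returns a dict with "color" (420x560x3 uint8, red, green, blue), "fovy" (degrees; the focal length in pixels is half the picture's height over the tangent of half this angle, whatever the lens; pixels are square), "cx", "cy" (the principal point, pixels), "R" (3x3) and "t" (3): a world point X has camera coordinates R X + t. Camera axes: x right, y down, z forward; pixel columns grow to the right and rows downward; lengths in m; the calibration is good to about 2 mm. The wrist camera is an equidistant fisheye: a pixel r from the principal point sees the ray r / f radians off the axis. A picture is of the moment at which its call begins. There is no depth.
- close_job(): hands the job in, once; it reports no verdict.
The state is a dict: "time_s": time; "q": joint angles; "qvel": joint speeds; "joint_efforts": joint torques, N m; "position": TCP position; "tool_rot": TCP orientation; "ft_force": force on the tool from outside, world axes, zero at the start; "wrist_torque": the same for the moment, N m; "grip_width": finger opening in m.
Only numpy, scipy, OpenCV 4.12 (cv2) and the standard library are available. Lean on these libraries where they do the work, as an engineer would, in place of code of your own. Each camera call takes 0.05 s, during which the arm holds its last target.

### The job

One control knob has come off the bag sealer on the counter. Of the three loose black knobs take the middle-sized one, the twin of the knob that is still on the sealer, turn it until its flat bore finds the flat of the bare D-shaft on the sloping panel, push it fully home until it snaps flush on the panel, and let go. Leave the other two knobs and the goods on the counter where they are.

Things in the scene. Friction and masses are not known exactly. Their poses are not given: they have to be found in the camera images.
- knob_mid (a point): The right knob: middle one of three loose black knobs that stand bore down. 56 mm round body, 30 mm high; on it a grip bar 20 mm wide, 30 to 62 mm above the underside, from 28 mm behind the axis to a pointer nose 44 mm ahead (sides parallel to 28 mm ahead). Point on the axis, 31 mm above the underside, half-way up. x: along the bar to the pointer; y: across the bar; z: up. About 110 g.
- knob_underside (a point): Centre of the right knob's underside, where its D-shaped bore opens: 20 mm in diameter, 27 mm deep, the bore's flat 4 mm from the axis on the +x (pointer) side. A groove inside, 5 to 16 mm deep, takes the shaft's spring catches. Axes as for knob_mid.
- small_knob_mid (a point): A wrong knob: same shape but smaller, body 44 mm in diameter, 48 mm tall; too small for the shaft. Point on its axis, half-way up; axes as for knob_mid.
- large_knob_mid (a point): A wrong knob: same shape but larger, body 70 mm in diameter, 78 mm tall; too large for the ring on the panel. Point on its axis, half-way up; axes as for knob_mid.
- sealer_base (a point): Centre of the underside of the fixed white bag sealer's control desk, 220 mm deep, 280 mm wide, its panel leaning 30 degrees from level, low edge (50 mm high) to the robot's side. x: to its back, where its jaws stand up to 235 mm high (x 110 to 180 mm); y: along its width; z: up.
- dial (a point): The missing knob's place on the sloping panel, 113.5 mm above the counter: where the shaft's axis meets the panel. z: outward along the shaft, 30 degrees from vertical, leaning to the robot's side; x: up the slope; y: level along the panel. A steel ring round it: 62 mm inside, 72 mm outside, 4 mm high. A fitted knob's underside rests on the panel here.
- shaft_tip (a point): Tip centre of the bare steel D-shaft, 25 mm out along z from dial (axes as for dial; they do not turn with the shaft). 18 mm in diameter, flat 3 mm from the axis, tip chamfered over 3.5 mm. The flat faces up the slope (+x) give or take 0.75 rad about z: this angle is not measured, find it by touch or sight. Spring catches on it, 9 mm above the panel. It turns only against stiff friction, 0.3 N m.
- fitted_knob_mid (a point): The twin knob still on the sealer, fixed, same size as the right one, 130 mm from dial along -y; point on its axis, 31 mm from the panel. How fitting goes: turned wrong (over about 15 degrees) or 2 mm off centre, a knob stops on the shaft's tip, 20 to 25 mm short of home; turned right it slides on to 13 mm short, there the catches resist with about 7 to 12 N, and it snaps home.
- jar_mid (a point): Amber jar with a steel lid, 64 mm in diameter, 85 mm tall, a bystander; point half-way up.
- bottle_mid (a point): Green bottle, 56 mm in diameter, 150 mm tall, a bystander; point half-way up.
- gift_box_mid (a point): Cardboard gift box 110 x 160 x 45 mm, a bystander; point half-way up.
- cup_mid (a point): Blue ceramic cup 76 mm in diameter, 75 mm tall, a bystander; point half-way up.
- plaque_mid (a point): Flat round wooden plaque with a stalk, 137 mm long, 12 mm thick, a bystander; point at the disc's centre, half-way up.
- brush_grip (a point): Hand brush 170 mm long lying on the counter, a bystander; point on its handle.
Mind the look-alikes: they are no part of the job. Leave any green look-alike of the part that bears knob_mid alone.

How it is judged:
By the outcome, as a careful person would: the job done as asked, in the order asked, and still so for the second after the job is handed in, with the robot touching nothing.
It also fails if it takes over 64 s, if anything falls off the work surface, if the arm or the gripper's body presses on something with over 40 N, if the wrist force passes 120 N, or if a joint passes its speed limit or range.

## Working session

There is one attempt and no reset: what is moved stays moved. The work goes in short steps, Python scripts to look and compute and a tool call to move; the robot and the scene stay as the last step left them, time stands still between calls to the robot, and variables do not carry over. Pictures are saved under pics/ and viewed, and the job is handed in when it is done.

Besides the shell and the picture viewer there is one more tool, called after "Call:" by a JSON object that holds its "api" and its "payload", one argument or row to a line. jog_arm: Moves the arm, as the interface text tells. Its arguments: {"type":"object","properties":{"travel":{"type":"array"},"dr":{"type":"array"},"jaw":{"type":"number"},"newtons":{"type":"number"}},"required":["travel","dr"]}

```bash
mkdir -p pics; cat > h.py <<'E'
import numpy as np, cv2
from rig import observe,get_image,hold_point_z
def save(im,n): cv2.imwrite('pics/'+n+'.png',cv2.cvtColor(im,cv2.COLOR_RGB2BGR))
def ray(c,u,v,fish=False):
    R=np.array(c['R']);t=np.array(c['t']);f=210/np.tan(np.radians(c['fovy'])/2)
    a,b=u-c['cx'],v-c['cy']
    if fish:
        r=np.hypot(a,b);th=r/f;d=np.array([a/r*np.sin(th),b/r*np.sin(th),np.cos(th)]) if r>0 else np.array([0,0,1.])
    else: d=np.array([a/f,b/f,1])
    return -R.T@t,R.T@(d/np.linalg.norm(d))
def onz(c,u,v,z,fish=False):
    o,d=ray(c,u,v,fish);return o+d*(z-o[2])/d[2]
def proj(c,X,fish=False):
    p=np.array(c['R'])@np.array(X)+np.array(c['t']);f=210/np.tan(np.radians(c['fovy'])/2)
    if fish:
        r=np.hypot(p[0],p[1]);th=np.arctan2(r,p[2]);return np.array([c['cx']+f*th*p[0]/r,c['cy']+f*th*p[1]/r])
    return np.array([c['cx']+f*p[0]/p[2],c['cy']+f*p[1]/p[2]])
E
python3 - <<'E'
from h import *
import pickle
for n in ['side','top','wrist']:
    c=get_image(n); save(c['color'],n+'0'); pickle.dump(c,open(n+'0.pkl','wb')); print(n,c['fovy'],c['cx'],c['cy'],np.round(-np.array(c['R']).T@c['t'],3),np.round(c['R'],2).tolist())
s=observe();print(s,hold_point_z)
E
```

```text
side 54.33538984697042 282.773193509057 209.5263113839933 [0.294 0.503 0.772] [[-0.94, -0.35, -0.02], [-0.25, 0.71, -0.66], [0.24, -0.61, -0.75]]
top 54.793567868948806 280.2261461866593 205.60692997608538 [ 0.293 -0.053  1.118] [[0.01, -1.0, 0.0], [-0.98, -0.01, -0.22], [0.22, -0.0, -0.98]]
wrist 65.70646984690485 286.6483495591898 209.76022410052926 [0.174 0.527 0.373] [[0.44, 0.9, -0.0], [0.86, -0.42, 0.29], [0.26, -0.13, -0.96]]
{'time_s': 0.15, 'q': array([ 5.18357629e+01,  2.18334614e+01,  7.43710440e+01, -1.18489141e-03,
        8.38576588e+01, -1.23356900e+01]), 'qvel': array([ 0.07536341, -0.126942  , -0.18935155,  0.10644638,  0.00872006,
        0.05469335]), 'joint_efforts': array([ 2.06238386e-03, -4.48627281e+01, -2.31345391e+01, -1.98966177e-04,
        3.82314145e-03,  3.63173274e-05]), 'position': array([0.23947766, 0.49485824, 0.20276306]), 'tool_rot': array([[-9.00102709e-01,  4.35677271e-01, -6.54255835e-04],
       [ 4.35677711e-01,  9.00102318e-01, -8.65755072e-04],
       [ 2.11707387e-04, -1.06431317e-03, -9.99999411e-01]]), 'ft_force': array([-0.27916236,  0.4641474 , -0.37468718]), 'wrist_torque': array([ 0.0110021 , -0.06369662, -0.01898185]), 'grip_width': 0.08571063531620852} 0.0187
```

View pics/top0.png

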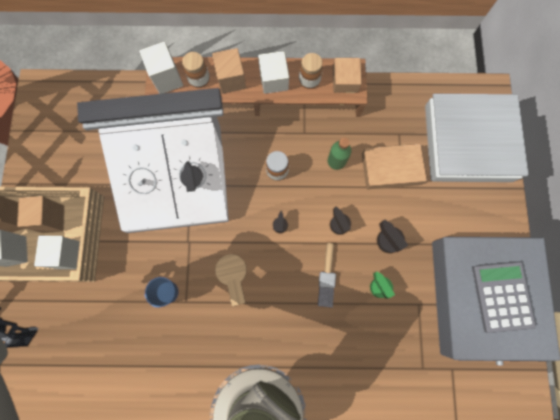

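View pics/side0.png

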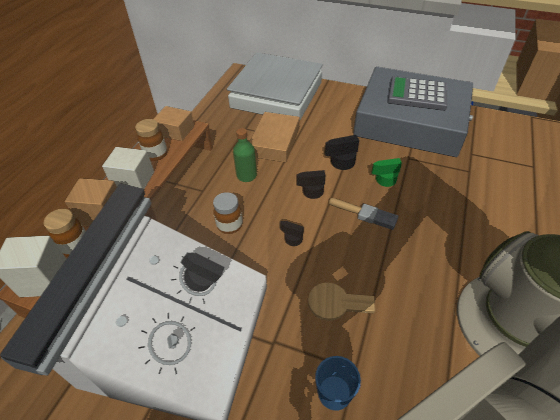

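View pics/wrist0.png

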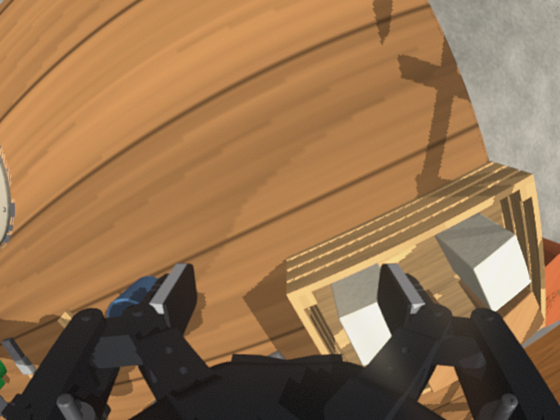

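Candidates in the top image are the small black knob (280,223), the middle black knob (340,221), the large black knob (391,237), the green look-alike (382,285) and the fitted twin (191,177). The one I want is at (340,221). The bare shaft is at (143,181). Next I'll take close crops.

```bash
python3 - <<'E'
from h import *
import pickle
t=pickle.load(open('top0.pkl','rb'));s=pickle.load(open('side0.pkl','rb'))
def crop(c,x0,y0,x1,y1,k): return cv2.resize(c['color'][y0:y1,x0:x1],None,fx=k,fy=k,interpolation=cv2.INTER_CUBIC)
save(crop(t,265,195,415,305,5),'c_top_knobs')
save(crop(t,95,110,235,230,5),'c_top_dial')
save(crop(s,130,230,270,370,4),'c_side_dial')
save(crop(s,270,130,410,250,5),'c_side_knobs')
g=cv2.cvtColor(t['color'],cv2.COLOR_RGB2GRAY)
m=((g<60)).astype(np.uint8)
n,l,st,ce=cv2.connectedComponentsWithStats(m)
for i in range(1,n):
    if st[i,4]>60: print(st[i],ce[i].round(1))
E
```

```text
[475  28   9  44 215] [478.8  50.8]
[381 224  18  27 116] [389.3 238.5]
[148 291  14  13  92] [153.1 298. ]
[  0 318  37  29 508] [ 16.9 333.8]
[260 383  38  32 274] [279.6 396.2]
```

View pics/c_top_knobs.png

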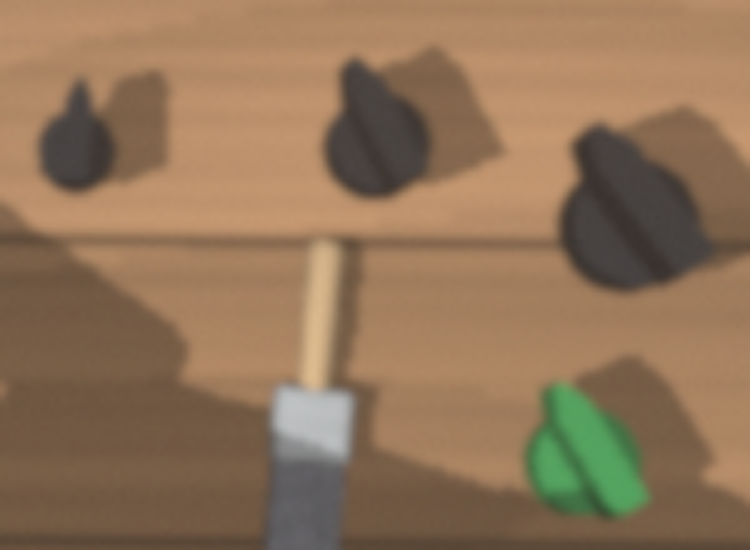

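View pics/c_top_dial.png

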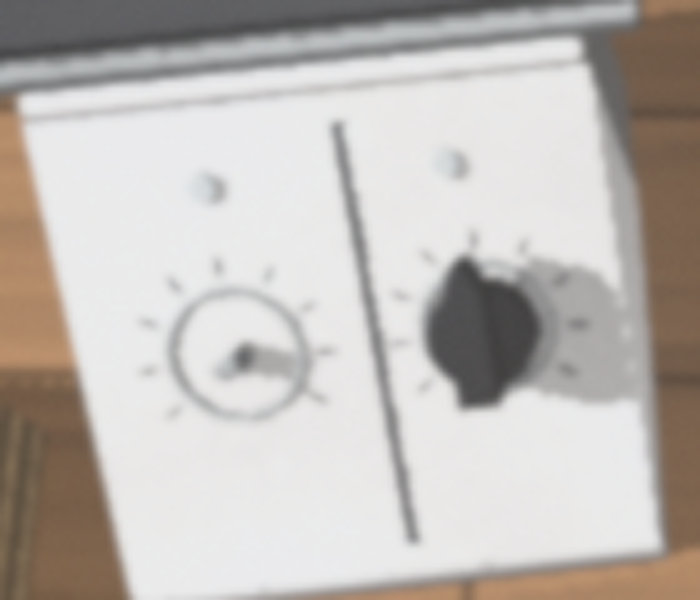

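View pics/c_side_dial.png

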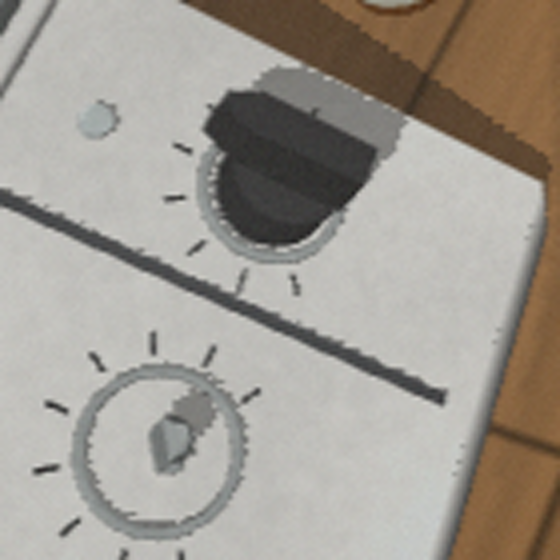

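View pics/c_side_knobs.png

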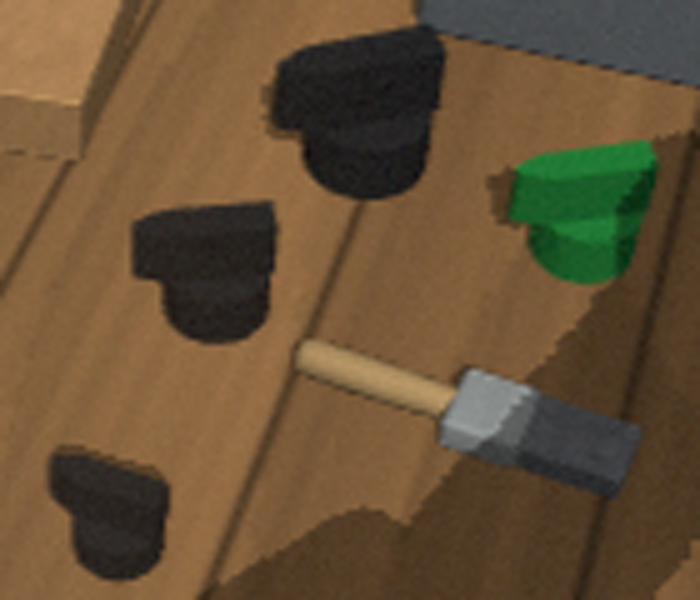

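```bash
python3 - <<'E'
from h import *
import pickle
t=pickle.load(open('top0.pkl','rb'));s=pickle.load(open('side0.pkl','rb'))
T=lambda u,v,z,x0=265,y0=195:onz(t,x0+u/5,y0+v/5,z).round(4)
print('body',T(378,147,.022))
print('body side',onz(s,270+217/5,130+300/5,.022).round(4), 'nose/tail side',onz(s,270+150/5,130+212/5,.062),onz(s,270+272/5,130+204/5,.062))
print('nose',T(355,60,.055),'bar edge line',T(345,100,.062),T(387,180,.062))
D=lambda u,v,z:T(u,v,z,95,110)
S=lambda u,v,z:onz(s,130+u/4,230+v/4,z).round(4)
print('dial',D(242,354,.117),S(160,450,.117))
print('fitted low', D(484,340,.13))
# slot line ends, panel plane: z=0.05.. use iterated
print('slot',D(338,125,.16),D(413,540,.07))
print('front edge', D(133,600,.05),D(663,552,.05))
E
```

```text
body [ 0.4892 -0.2196  0.022 ]
body side [ 0.4854 -0.1987  0.022 ] nose/tail side [ 0.52537599 -0.20878775  0.062     ] [ 0.469348   -0.23446922  0.062     ]
nose [ 0.5307 -0.2033  0.055 ] bar edge line [ 0.5073 -0.1965  0.062 ] [ 0.4644 -0.2178  0.062 ]
dial [0.5813 0.2985 0.117 ] [0.5802 0.3062 0.117 ]
fitted low [0.5861 0.1718 0.13  ]
slot [0.6894 0.245  0.16  ] [0.4939 0.2166 0.07  ]
front edge [0.4639 0.3688 0.05  ] [0.4924 0.0874 0.05  ]
```

The crops confirm the choice: the knob at crop (378,147) sits between the small and large ones in size. The shaft is at about (0.581, 0.302). I'll look at the shaft with the wrist camera first.

Call:
{"api": "jog_arm", "payload": {
  "travel": [
    [0.023, -0.015, 0.002],
    [0.023, -0.015, 0.002],
    [0.023, -0.015, 0.002],
    [0.023, -0.015, 0.002],
    [0.023, -0.015, 0.002],
    [0.023, -0.015, 0.002],
    [0.023, -0.015, 0.002],
    [0.023, -0.015, 0.002],
    [0.023, -0.015, 0.002],
    [0.023, -0.015, 0.002],
    [0.023, -0.015, 0.002],
    [0.023, -0.015, 0.002],
    [0, 0, 0],
    [0, 0, 0]
  ],
  "dr": [
    [0, 0, 0.06],
    [0, 0, 0.06],
    [0, 0, 0.06],
    [0, 0, 0.06],
    [0, 0, 0.06],
    [0, 0, 0.06],
    [0, 0, 0.06],
    [0, 0, 0.06],
    [0, 0, 0.06],
    [0, 0, 0.06],
    [0, 0, 0.06],
    [0, 0, 0.06],
    [0, 0, 0],
    [0, 0, 0]
  ]
}}

```text
time_s: 1.32
position: [0.5163, 0.3142, 0.2265]
tool_rot: [[-0.965, -0.264, -0.001], [-0.264, 0.965, -0.0], [0.001, 0.0, -1.0]]
ft_force: [-0.8, 0.2, -0.6]
grip_width: 0.0855
```

```bash
python3 - <<'E'
from h import *
import pickle
c=get_image('wrist'); save(c['color'],'wrist1'); pickle.dump(c,open('wrist1.pkl','wb'))
s=observe();print(s['time_s'],s['q'].round(1),s['position'].round(4),s['tool_rot'].round(3).tolist())
E
```

```text
1.3667 [ 20.2  26.6  62.6   0.   90.9 -85.1] [0.5154 0.3149 0.2267] [[-0.964, -0.265, -0.001], [-0.265, 0.964, -0.0], [0.001, 0.0, -1.0]]
```

View pics/wrist1.png

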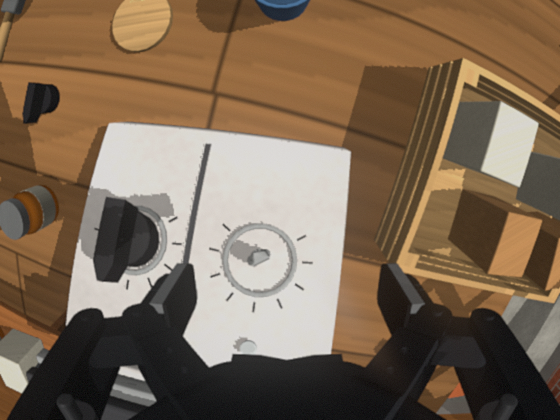

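```bash
python3 - <<'E'
from h import *
import pickle
c=pickle.load(open('wrist1.pkl','rb'))
save(cv2.resize(c['color'][215:305,210:310],None,fx=6,fy=6,interpolation=cv2.INTER_CUBIC),'c_w1')
save(cv2.resize(c['color'][235:277,225:285],None,fx=12,fy=12,interpolation=cv2.INTER_CUBIC),'c_w1b')
E
```

```text
(no output)
```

View pics/c_w1.png

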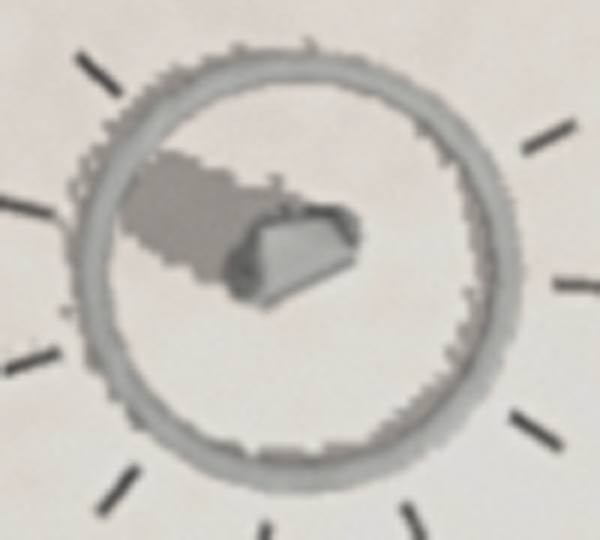

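View pics/c_w1b.png

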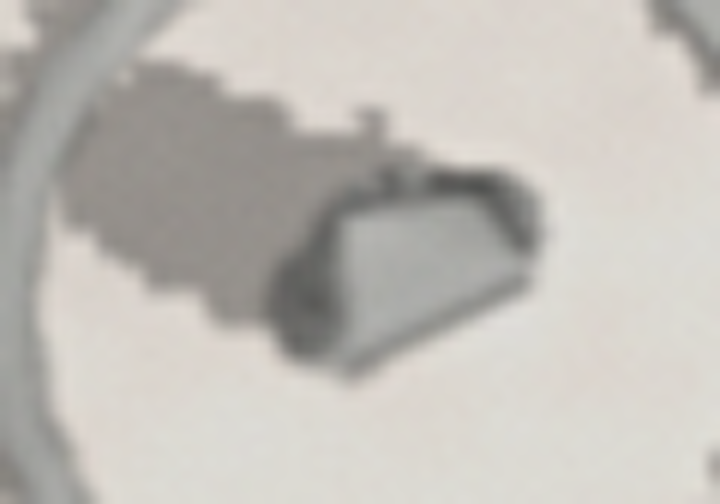

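```bash
cat >> h.py <<'E'
def frame(yaw):
    c,s=np.cos(yaw),np.sin(yaw);f=np.array([c,s,0])
    z=np.array([-.5*c,-.5*s,np.sqrt(3)/2]); x=np.array([c*np.sqrt(3)/2,s*np.sqrt(3)/2,.5]); return x,np.cross(z,x),z
def onpl(c,u,v,P,n,fish=False):
    o,d=ray(c,u,v,fish);return o+d*(n@(P-o))/(n@d)
E
python3 - <<'E'
from h import *
import pickle
c=pickle.load(open('wrist1.pkl','rb'));t=pickle.load(open('top0.pkl','rb'));s=pickle.load(open('side0.pkl','rb'))
# triangulate ring centre (ring top mid, 4mm out) from 3 views
rs=[ray(c,259.2,260,True),ray(t,95+242/5,110+354/5),ray(s,130+160/4,230+450/4)]
def tri(rs):
    A=sum(np.eye(3)-np.outer(d,d) for o,d in rs);b=sum((np.eye(3)-np.outer(d,d))@o for o,d in rs);return np.linalg.solve(A,b)
P=tri(rs);print('ring tri',P.round(4),[round(1e3*np.linalg.norm(np.cross(P-o,d)),1) for o,d in rs])
yaw=np.radians(7)
for it in range(4):
    x,y,z=frame(yaw)
    D=onz(c,259.2,260,.1135+.004*z[2],True)-.004*z
    a=onpl(c,208,145,D,z,True);b=onpl(c,188,262,D,z,True);d=b-a
    e1=onpl(c,107,124,D,z,True);e2=onpl(c,350,152,D,z,True)
    e=e2-e1
    y1=np.arctan2(d[1],d[0]);y2=np.arctan2(-e[0],e[1]);print(np.degrees([y1,y2]),D.round(4)); 
    k=onpl(t,143.4,180.8,D+.004*z,z);k2=onpl(s,170,342.5,D+.004*z,z);print('top/side',(k-.004*z).round(4),(k2-.004*z).round(4))
    yaw=(y1+y2)/2
x,y,z=frame(yaw);T=D+.025*z
pr=lambda u,v,P:(lambda q:(1e3*np.array([(q-D)@x,(q-D)@y])).round(1))(onpl(c,225+u/12,235+v/12,P,z,True))
for u,v in [(345,365),(530,272),(345,205),(490,205)]: print(pr(u,v,T))
p=pr(345,365,T);q=pr(530,272,T);d=q-p;print('flat normal angle',np.degrees(np.arctan2(d[1],d[0]))-90,np.degrees(np.arctan2(d[1],d[0]))+90)
print('tip proj',(proj(c,T,True)-[225,235])*12)
for h in (.02,.06):
  pass
# fitted knob pos
print('fitted center expected px', proj(c,D-.13*y,True),proj(t,D-.13*y))
E
```

```text
ring tri [0.5854 0.3034 0.1068] [np.float64(2.4), np.float64(1.6), np.float64(0.8)]
[8.31665568 7.12686355] [0.5845 0.3048 0.1135]
top/side [0.5836 0.2991 0.1125] [0.5827 0.3061 0.1125]
[8.31817592 7.16038051] [0.5845 0.3049 0.1135]
top/side [0.5836 0.2991 0.1125] [0.5827 0.3061 0.1125]
[8.31819861 7.16119401] [0.5845 0.3049 0.1135]
top/side [0.5836 0.2991 0.1125] [0.5827 0.3061 0.1125]
[8.31819914 7.16121342] [0.5845 0.3049 0.1135]
top/side [0.5836 0.2991 0.1125] [0.5827 0.3061 0.1125]
[ 6.9 -3.6]
[-1.7  9.1]
[-5.  -5.1]
[-6.3  5.6]
flat normal angle 34.1044963165873 214.1044963165873
tip proj [405.04844839 279.55474366]
fitted center expected px [134.24961342 241.67669107] [191.85836125 173.88632454]
```

Call:
{"api": "jog_arm", "payload": {
  "travel": [
    [-0.0045, -0.0305, -0.001],
    [-0.0045, -0.0305, -0.001],
    [-0.0045, -0.0305, -0.001],
    [-0.0045, -0.0305, -0.001],
    [-0.0045, -0.0305, -0.001],
    [-0.0045, -0.0305, -0.001],
    [-0.0045, -0.0305, -0.001],
    [-0.0045, -0.0305, -0.001],
    [-0.0045, -0.0305, -0.005],
    [-0.0045, -0.0305, -0.005],
    [-0.0045, -0.0305, -0.005],
    [-0.0045, -0.0305, -0.005],
    [-0.0045, -0.0305, -0.005],
    [-0.0045, -0.0305, -0.005],
    [-0.0045, -0.0305, -0.005],
    [-0.0045, -0.0305, -0.005],
    [-0.0045, -0.0305, -0.005],
    [-0.0045, -0.0305, -0.005],
    [0, 0, 0],
    [0, 0, 0]
  ],
  "dr": [
    [0, 0, 0.0093],
    [0, 0, 0.0093],
    [0, 0, 0.0093],
    [0, 0, 0.0093],
    [0, 0, 0.0093],
    [0, 0, 0.0093],
    [0, 0, 0.0093],
    [0, 0, 0.0093],
    [0, 0, 0.0093],
    [0, 0, 0.0093],
    [0, 0, 0.0093],
    [0, 0, 0.0093],
    [0, 0, 0.0093],
    [0, 0, 0.0093],
    [0, 0, 0.0093],
    [0, 0, 0.0093],
    [0, 0, 0.0093],
    [0, 0, 0.0093],
    [0, 0, 0],
    [0, 0, 0]
  ]
}}

```text
time_s: 3.03
position: [0.4343, -0.2338, 0.1689]
tool_rot: [[-0.907, -0.421, -0.001], [-0.421, 0.907, 0.001], [0.0, 0.001, -1.0]]
ft_force: [-0.3, 0.1, 0.3]
grip_width: 0.0856
```

```bash
python3 - <<'E'
from h import *
import pickle
c=get_image('wrist'); save(c['color'],'wrist2'); pickle.dump(c,open('wrist2.pkl','wb'))
s=observe();print(s['time_s'],s['q'].round(1),s['position'].round(4),s['tool_rot'].round(3).tolist())
print(proj(c,[.488,-.21,.03],True))
E
```

```text
3.0833 [ -42.    17.8   86.5    0.    75.7 -157. ] [ 0.4345 -0.233   0.1692] [[-0.906, -0.423, -0.0], [-0.423, 0.906, 0.001], [-0.0, 0.001, -1.0]]
[286.25993206 245.44639502]
```

View pics/wrist2.png

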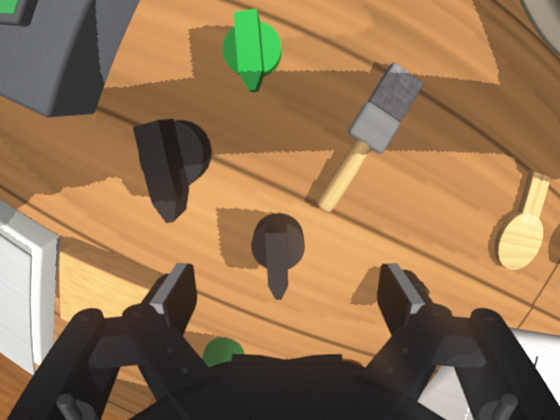

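```bash
python3 - <<'E'
from h import *
import pickle
c=pickle.load(open('wrist2.pkl','rb'))
cr=c['color'][205:310,240:320]
cr=np.clip(cr.astype(float)*1.6,0,255).astype(np.uint8)
save(cv2.resize(cr,None,fx=5.5,fy=5.5,interpolation=cv2.INTER_CUBIC),'c_w2')
E
```

```text
(no output)
```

View pics/c_w2.png

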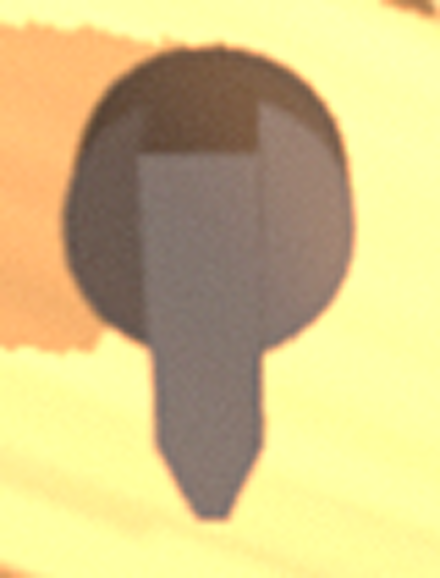

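```bash
python3 - <<'E'
from h import *
import pickle
c=pickle.load(open('wrist2.pkl','rb'))
g=lambda u,v,z=.062:onz(c,240+u/5.5,205+v/5.5,z,True)[:2]
tl,tr,sl,sr,n=g(138,153),g(258,153),g(157,445),g(262,445),g(213,518)
print(tl,tr,sl,sr,n,'width',np.linalg.norm(tl-tr),np.linalg.norm(sl-sr),'len',np.linalg.norm((tl+tr)/2-n))
tm=(tl+tr)/2;sm=(sl+sr)/2
d=n-tm;a=np.degrees(np.arctan2(d[1],d[0]));d2=sm-tm;print('yaw',a,np.degrees(np.arctan2(d2[1],d2[0])))
d/=np.linalg.norm(d);print('axis from tail',tm+.028*d,'from nose',n-.044*d,'from shoulder',sm-.028*d)
print('body r',g(64,225,.03),g(352,225,.03),(g(64,225,.03)+g(352,225,.03))/2)
s=observe();p=s['position'];print(p)
E
```

```text
[ 0.47239408 -0.23847156] [ 0.46399955 -0.22042805] [ 0.52221467 -0.21322553] [ 0.51428904 -0.19632406] [ 0.53211822 -0.19784033] width 0.019900662058869614 0.01866748567073845 len 0.07130991754901174
yaw 26.312647847246964 26.241344685843426
axis from tail [ 0.4932957  -0.21703827] from nose [ 0.49267712 -0.21734417] from shoulder [ 0.49315297 -0.21718633]
body r [ 0.50368536 -0.24225105] [ 0.48080856 -0.19314612] [ 0.49224696 -0.21769858]
[ 0.4345365  -0.23297839  0.16920709]
```

Call:
{"api": "jog_arm", "payload": {
  "travel": [
    [0.0117, 0.0032, 0],
    [0.0117, 0.0032, 0],
    [0.0117, 0.0032, 0],
    [0.0117, 0.0032, 0],
    [0.0117, 0.003, 0],
    [0, 0, -0.02],
    [0, 0, -0.025],
    [0, 0, -0.025],
    [0, 0, -0.02],
    [0, 0, -0.015],
    [0, 0, 0],
    [0, 0, 0]
  ],
  "dr": [
    [0, 0, 0.0044],
    [0, 0, 0.0044],
    [0, 0, 0.0044],
    [0, 0, 0.0044],
    [0, 0, 0.0044],
    [0, 0, 0],
    [0, 0, 0],
    [0, 0, 0],
    [0, 0, 0],
    [0, 0, 0],
    [0, 0, 0],
    [0, 0, 0]
  ],
  "jaw": 0.05,
  "newtons": 40
}}

```text
time_s: 4.08
position: [0.4938, -0.2175, 0.064]
tool_rot: [[-0.896, -0.444, -0.001], [-0.444, 0.896, 0.001], [0.0, 0.001, -1.0]]
ft_force: [0.4, 0.3, 0.5]
grip_width: 0.0501
```

```bash
python3 - <<'E'
from h import *
c=get_image('wrist'); save(c['color'],'wrist3')
s=observe();print(s['time_s'],s['q'].round(1),s['position'].round(4),s['tool_rot'].round(3).tolist(),s['grip_width'])
E
```

```text
4.1333 [ -36.4   28.9   87.8    0.    63.2 -152.7] [ 0.4941 -0.2179  0.0649] [[-0.896, -0.444, 0.001], [-0.444, 0.896, -0.001], [-0.0, -0.001, -1.0]] 0.05008245810595987
```

View pics/wrist3.png

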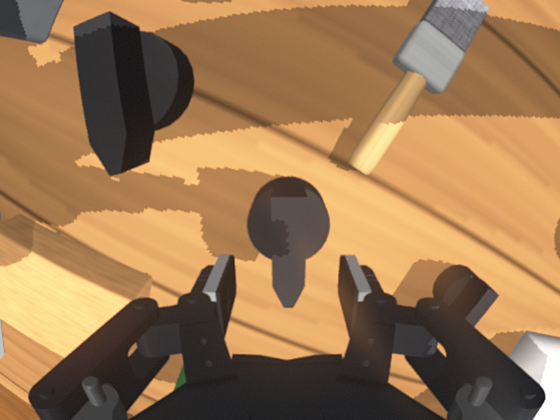

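The knob sits centred between the fingers, at pixel (288,240). I'll go down and grip.

Call:
{"api": "jog_arm", "payload": {
  "travel": [
    [-0.0005, 0, -0.012],
    [0, 0, -0.01],
    [0, 0, -0.007],
    [0, 0, 0],
    [0, 0, 0]
  ],
  "dr": [
    [0, 0, 0],
    [0, 0, 0],
    [0, 0, 0],
    [0, 0, 0],
    [0, 0, 0]
  ]
}}

```text
time_s: 4.55
position: [0.4927, -0.2182, 0.0353]
tool_rot: [[-0.897, -0.443, -0.0], [-0.443, 0.897, 0.0], [0.0, 0.0, -1.0]]
ft_force: [-0.3, 0.1, -1.2]
grip_width: 0.0499
```

Call:
{"api": "jog_arm", "payload": {
  "travel": [
    [0, 0, 0],
    [0, 0, 0],
    [0, 0, 0],
    [0, 0, 0],
    [0, 0, 0],
    [0, 0, 0],
    [0, 0, 0],
    [0, 0, 0]
  ],
  "dr": [
    [0, 0, 0],
    [0, 0, 0],
    [0, 0, 0],
    [0, 0, 0],
    [0, 0, 0],
    [0, 0, 0],
    [0, 0, 0],
    [0, 0, 0]
  ],
  "jaw": 0.0,
  "newtons": 60
}}

```text
time_s: 5.22
position: [0.4926, -0.2182, 0.0352]
tool_rot: [[-0.897, -0.443, -0.0], [-0.443, 0.897, 0.0], [-0.0, 0.0, -1.0]]
ft_force: [-0.9, -0.7, 1.4]
grip_width: 0.0
```

```bash
python3 - <<'E'
from h import *
s=observe();print(s['time_s'],s['position'].round(4),s['tool_rot'].round(3).tolist(),s['grip_width'],s['ft_force'])
E
```

```text
5.2167 [ 0.4926 -0.2182  0.0352] [[-0.897, -0.443, -0.0], [-0.443, 0.897, 0.0], [-0.0, 0.0, -1.0]] 1.659557306867883e-05 [-0.93491598 -0.68217191  1.36073084]
```

```bash
python3 - <<'E'
from h import *
c=get_image('wrist'); save(c['color'],'wrist4')
c=get_image('side'); save(cv2.resize(c['color'][100:270,240:440],None,fx=4,fy=3.5),'side4')
E
```

```text
(no output)
```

View pics/wrist4.png

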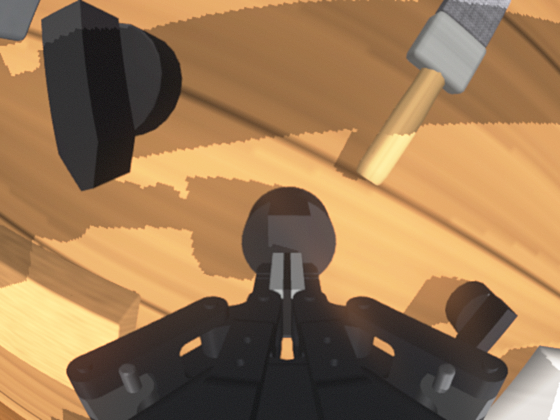

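View pics/side4.png

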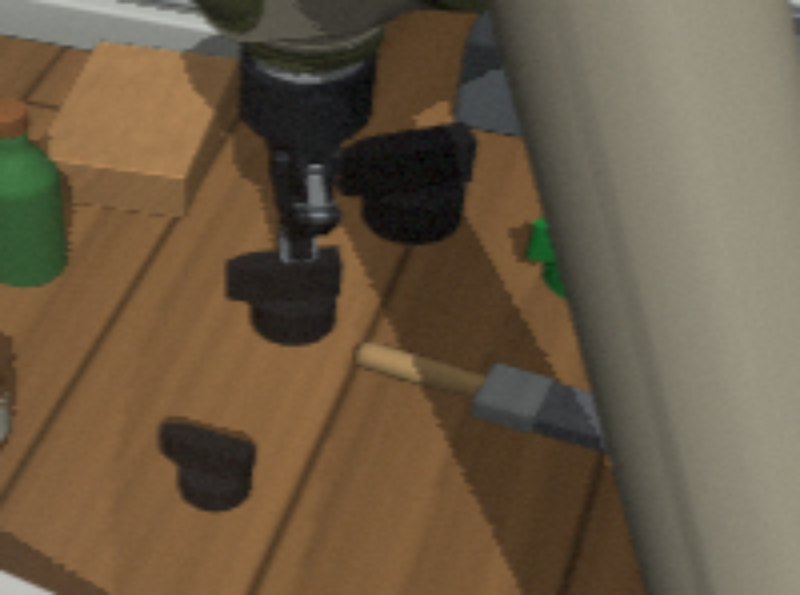

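```bash
python3 - <<'E'
from h import *
c=get_image('side');s=observe();P=s['position']
for dz in (0,.019,.03,.04): print('side',(proj(c,P+[0,0,dz])-[240,100])*[4,3.5])
w=get_image('wrist')
for dz in (0,.019,.03,.04): print('wrist',proj(w,P+[0,0,dz],True))
print('bar top end', proj(w,[.4668,-.2294,.062],True),proj(w,[.493,-.2172,.062],True),-np.array(w['R']).T@w['t']-P)
save(cv2.resize(w['color'][180:350,200:380],None,fx=4,fy=3.5),'w4c')
import pickle
t=pickle.load(open('top0.pkl','rb'))
print(proj(t,[.4932,-.2172,.03]),[265+378/5,195+147/5])
E
```

```text
side [292.83850638 281.94043016]
side [293.96348932 263.10856321]
side [294.62915244 251.96556826]
side [295.24370765 241.67810386]
wrist [287.74470226 246.28788283]
wrist [287.83320594 260.8303493 ]
wrist [287.8925642  270.69314291]
wrist [287.95270414 280.77868734]
bar top end [290.8415534 213.1956051] [289.29654909 269.08397817] [-0.06533965 -0.03273569  0.17005591]
[340.13483412 222.43717987] [340.6, 224.4]
```

View pics/w4c.png

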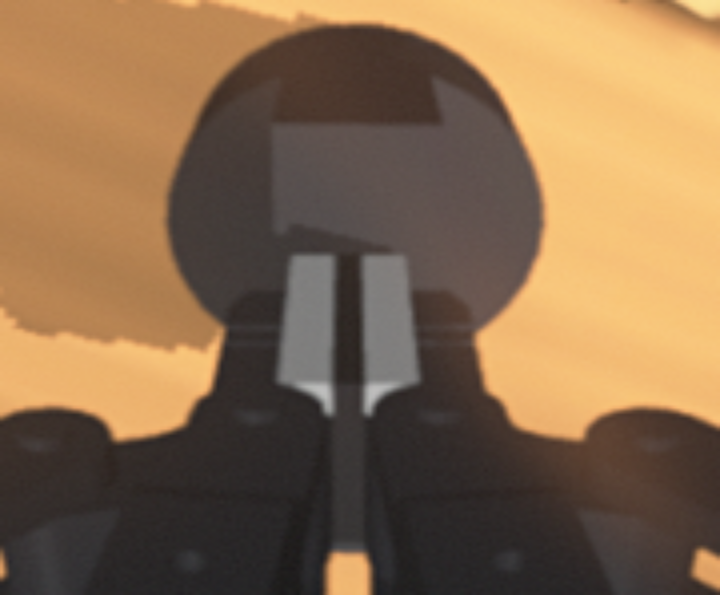

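The fingers closed above the bar: the visible tips are about 25 mm above the reported TCP. In the side crop the tips end at (295,258), on the bar's top edge. The knob hasn't moved. I'll reopen, go down about 22 mm and check for contact force.

Call:
{"api": "jog_arm", "payload": {
  "travel": [
    [0, 0, 0.002],
    [0, 0, 0],
    [0, 0, 0],
    [0, 0, 0],
    [0, 0, 0]
  ],
  "dr": [
    [0, 0, 0],
    [0, 0, 0],
    [0, 0, 0],
    [0, 0, 0],
    [0, 0, 0]
  ],
  "jaw": 0.05
}}

```text
time_s: 5.83
position: [0.4926, -0.2181, 0.0372]
tool_rot: [[-0.897, -0.443, -0.0], [-0.443, 0.897, -0.0], [0.0, 0.0, -1.0]]
ft_force: [-0.6, -0.2, -0.5]
grip_width: 0.0501
```

Call:
{"api": "jog_arm", "payload": {
  "travel": [
    [0, 0, -0.006],
    [0, 0, -0.005],
    [0, 0, -0.004],
    [0, 0, 0],
    [0, 0, 0]
  ],
  "dr": [
    [0, 0, 0],
    [0, 0, 0],
    [0, 0, 0],
    [0, 0, 0],
    [0, 0, 0]
  ]
}}

```text
time_s: 6.25
position: [0.4925, -0.2181, 0.0218]
tool_rot: [[-0.897, -0.443, -0.001], [-0.443, 0.897, 0.0], [0.0, 0.001, -1.0]]
ft_force: [-0.3, -1.0, 0.6]
grip_width: 0.05
```

```bash
python3 - <<'E'
from h import *
s=observe();print(s['time_s'],s['position'].round(4),s['tool_rot'].round(3).tolist(),s['grip_width'],s['ft_force'])
c=get_image('side'); save(cv2.resize(c['color'][130:230,260:380],None,fx=6,fy=6,interpolation=cv2.INTER_CUBIC),'side5')
c=get_image('wrist'); save(c['color'],'wrist5')
E
```

```text
6.25 [ 0.4925 -0.2181  0.0218] [[-0.897, -0.443, -0.001], [-0.443, 0.897, 0.0], [0.0, 0.001, -1.0]] 0.05004085603893275 [-0.33477445 -1.01961668  0.58353713]
```

View pics/side5.png

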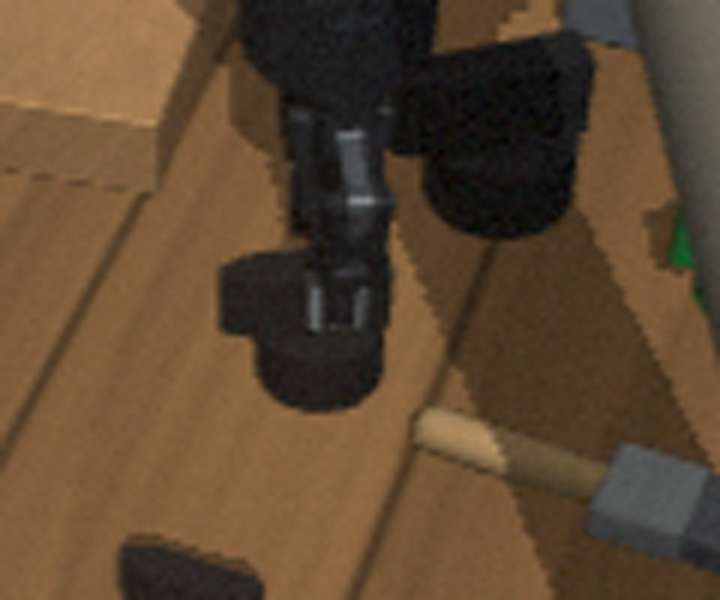

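View pics/wrist5.png

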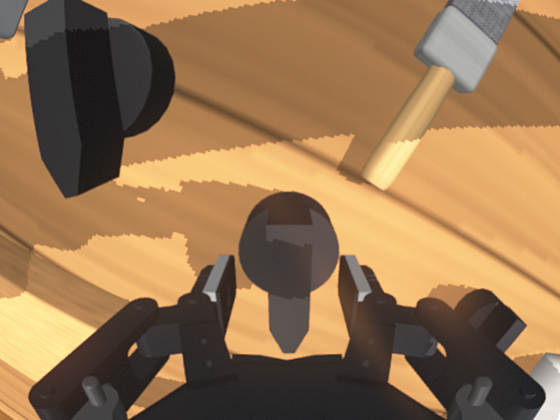

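The fingers now straddle the bar. I'll go down a little further and close.

Call:
{"api": "jog_arm", "payload": {
  "travel": [
    [0, 0, -0.004],
    [0, 0, -0.004],
    [0, 0, 0],
    [0, 0, 0]
  ],
  "dr": [
    [0, 0, 0],
    [0, 0, 0],
    [0, 0, 0],
    [0, 0, 0]
  ]
}}

```text
time_s: 6.68
position: [0.4925, -0.2181, 0.0139]
tool_rot: [[-0.897, -0.443, -0.001], [-0.443, 0.897, 0.0], [0.0, 0.001, -1.0]]
ft_force: [-0.4, 0.1, -0.8]
grip_width: 0.0499
```

Call:
{"api": "jog_arm", "payload": {
  "travel": [
    [0, 0, 0],
    [0, 0, 0],
    [0, 0, 0],
    [0, 0, 0],
    [0, 0, 0],
    [0, 0, 0]
  ],
  "dr": [
    [0, 0, 0],
    [0, 0, 0],
    [0, 0, 0],
    [0, 0, 0],
    [0, 0, 0],
    [0, 0, 0]
  ],
  "jaw": 0.0,
  "newtons": 60
}}

```text
time_s: 7.18
position: [0.4926, -0.2182, 0.0144]
tool_rot: [[-0.897, -0.443, 0.0], [-0.443, 0.897, -0.0], [-0.0, -0.0, -1.0]]
ft_force: [-1.2, 0.8, 3.0]
grip_width: 0.0186
```

```bash
python3 - <<'E'
from h import *
s=observe();print(s['time_s'],s['position'].round(4),s['tool_rot'].round(3).tolist(),s['grip_width'],s['ft_force'])
c=get_image('wrist'); save(c['color'],'wrist6')
E
```

```text
7.1833 [ 0.4926 -0.2182  0.0144] [[-0.897, -0.443, 0.0], [-0.443, 0.897, -0.0], [-0.0, -0.0, -1.0]] 0.018550717900018485 [-1.22669908  0.75996916  3.02933392]
```

View pics/wrist6.png

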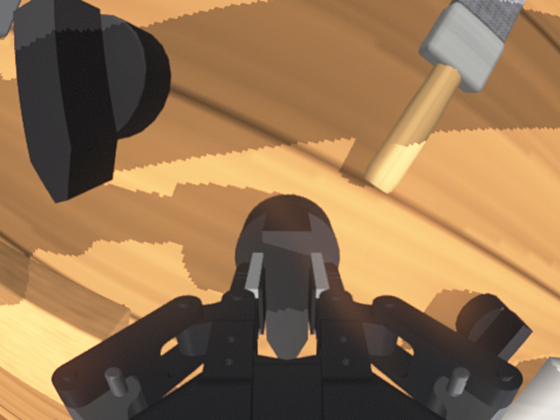

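```bash
cat >> h.py <<'E'
from scipy.spatial.transform import Rotation as Ro
def target(D,yawdeg,ang,s,off=.0144,dx=.001):
    x,y,z=frame(np.radians(yawdeg));a=np.radians(ang)
    kx=np.cos(a)*x+np.sin(a)*y; tx=-kx;tz=-z;ty=np.cross(tz,tx)
    return D+(s+off)*z+dx*tx,np.column_stack([tx,ty,tz])
def delta(P,R,s=None):
    s=s or observe();return P-s['position'],Ro.from_matrix(R@s['tool_rot'].T).as_rotvec()
E
python3 - <<'E'
from h import *
D=np.array([.5842,.3046,.1135])
P,R=target(D,7.7,34,.09);print(P,R.round(3).tolist(),delta(P,R))
E
```

```text
[0.53183411 0.29695557 0.20349853] [[-0.637, -0.591, 0.495], [-0.65, 0.757, 0.067], [-0.415, -0.28, -0.866]] (array([0.0391786 , 0.51515967, 0.18906148]), array([ 6.89877848e-05, -5.24912530e-01,  2.63036712e-01]))
```

Call:
{"api": "jog_arm", "payload": {
  "travel": [
    [0, 0, 0.01],
    [0, 0, 0.02],
    [0, 0, 0.03],
    [0, 0, 0.035],
    [0, 0, 0.035],
    [0, 0, 0.03],
    [0, 0, 0.03],
    [0, 0, 0]
  ],
  "dr": [
    [0, 0, 0],
    [0, 0, 0],
    [0, 0, 0],
    [0, 0, 0],
    [0, 0, 0],
    [0, 0, 0],
    [0, 0, 0],
    [0, 0, 0]
  ]
}}

```text
time_s: 7.9
position: [0.4943, -0.2193, 0.2106]
tool_rot: [[-0.897, -0.443, 0.009], [-0.443, 0.897, -0.006], [-0.005, -0.01, -1.0]]
ft_force: [0.3, -0.4, -0.0]
grip_width: 0.0189
```

```bash
python3 - <<'E'
from h import *
D=np.array([.5842,.3046,.1135])
P,R=target(D,7.7,34,.09);print(P,delta(P,R))
s=observe();print(s['grip_width'],s['q'].round(1))
E
```

```text
[0.53183411 0.29695557 0.20349853] (array([ 0.03754789,  0.51621513, -0.00714354]), array([ 0.00500036, -0.51568304,  0.26437625]))
0.01894702838385444 [ -36.5   20.3   75.5    0.    83.6 -152.8]
```

Call:
{"api": "jog_arm", "payload": {
  "travel": [
    [0.002, 0.0287, 0],
    [0.002, 0.0287, 0],
    [0.002, 0.0287, 0],
    [0.002, 0.0287, 0],
    [0.002, 0.0287, 0],
    [0.002, 0.0287, 0],
    [0.002, 0.0287, 0],
    [0.002, 0.0287, 0],
    [0.002, 0.0287, 0],
    [0.002, 0.0287, 0],
    [0.002, 0.0287, 0],
    [0.002, 0.0287, 0],
    [0.002, 0.0287, 0],
    [0.002, 0.0287, 0],
    [0.002, 0.0287, 0],
    [0.002, 0.0287, 0],
    [0.002, 0.0287, 0],
    [0.002, 0.0287, 0],
    [0, 0, 0],
    [0, 0, 0]
  ],
  "dr": [
    [0, -0.029, 0.0146],
    [0, -0.029, 0.0146],
    [0, -0.029, 0.0146],
    [0, -0.029, 0.0146],
    [0, -0.029, 0.0146],
    [0, -0.029, 0.0146],
    [0, -0.029, 0.0146],
    [0, -0.029, 0.0146],
    [0, -0.029, 0.0146],
    [0, -0.029, 0.0146],
    [0, -0.029, 0.0146],
    [0, -0.029, 0.0146],
    [0, -0.029, 0.0146],
    [0, -0.029, 0.0146],
    [0, -0.029, 0.0146],
    [0, -0.029, 0.0146],
    [0, -0.029, 0.0146],
    [0, -0.029, 0.0146],
    [0, 0, 0],
    [0, 0, 0]
  ]
}}

```text
time_s: 9.57
position: [0.5277, 0.2995, 0.2034]
tool_rot: [[-0.637, -0.594, 0.491], [-0.652, 0.755, 0.067], [-0.411, -0.277, -0.869]]
ft_force: [-0.2, -1.4, -1.9]
grip_width: 0.0186
```

```bash
python3 - <<'E'
from h import *
import pickle
for n in ['wrist','side','top']:
    c=get_image(n); save(c['color'],n+'7'); pickle.dump(c,open(n+'7.pkl','wb'))
D=np.array([.5842,.3046,.1135])
P,R=target(D,7.7,34,.09);print(P,delta(P,R))
s=observe();print(s['time_s'],s['grip_width'],s['q'].round(1),s['position'])
E
```

```text
[0.53183411 0.29695557 0.20349853] (array([ 0.00323669, -0.00063204, -0.0006153 ]), array([ 0.00051866, -0.00381735,  0.00127432]))
9.7167 0.0184237049917277 [  21.5   16.5   89.    -9.5   45.8 -105.3] [0.52859742 0.29758761 0.20411384]
```

View pics/wrist7.png

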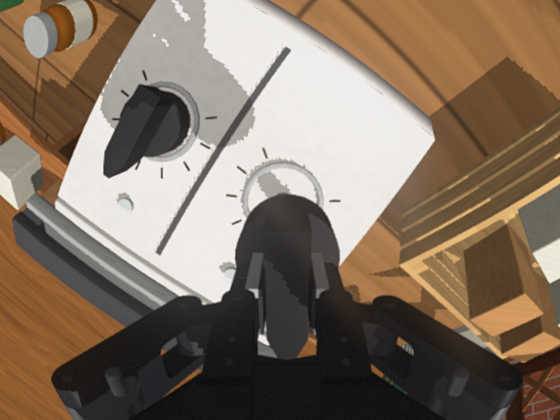

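View pics/side7.png

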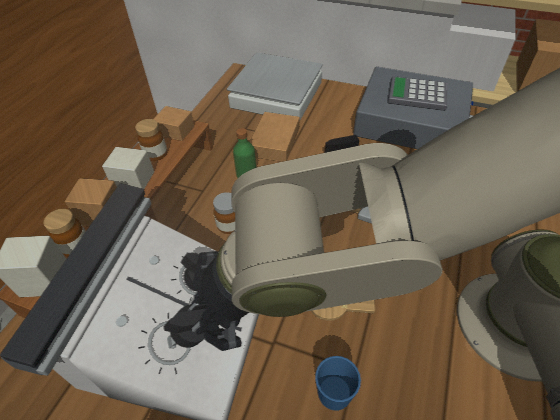

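View pics/top7.png

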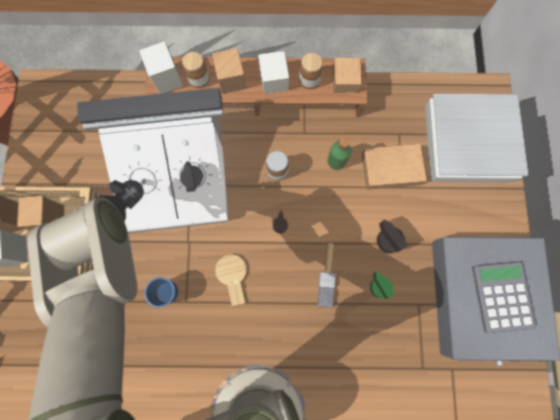

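```bash
python3 - <<'E'
from h import *
import pickle
c=pickle.load(open('wrist7.pkl','rb'))
s=observe();R=s['tool_rot'];p=s['position']
D=np.array([.5842,.3046,.1135]);x,y,z=frame(np.radians(7.7))
print('D proj',proj(c,D+.004*z,True),'ring +-y,+-x',[proj(c,D+.004*z+.036*v,True).round(1) for v in (x,-x,y,-y)])
ax=p-.001*R[:,0]
for d in (.0144,.04,.1044): print(d,proj(c,ax+d*R[:,2],True))
# body underside rim extent
print('rim',[proj(c,ax+.0144*R[:,2]+.028*v,True).round(1) for v in (R[:,0],R[:,1],-R[:,1])])
save(cv2.resize(c['color'][140:290,210:360],None,fx=4,fy=4,interpolation=cv2.INTER_CUBIC),'c_w7')
E
```

```text
D proj [281.98485793 203.04812758] ring +-y,+-x [array([259.7, 235.1]), array([305.7, 169.2]), array([315.6, 224.9]), array([247.1, 180.4])]
0.0144 [284.00956974 239.17795467]
0.04 [284.27224391 225.16797355]
0.1044 [284.74064066 200.51983557]
rim [array([284. , 194.5]), array([329.7, 239.1]), array([238.4, 238.9])]
```

View pics/c_w7.png

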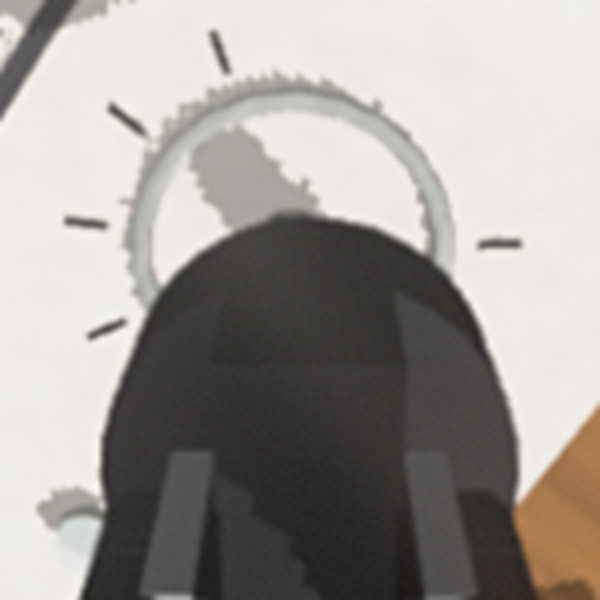

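```bash
python3 - <<'E'
from h import *
D=np.array([.585,.303,.1135])
P,R=target(D,7.7,34,.035);print(P,delta(P,R),frame(np.radians(7.7)))
E
```

```text
[0.55988615 0.29904019 0.15586714] (array([ 0.03128873,  0.00145258, -0.0482467 ]), array([ 0.00051866, -0.00381735,  0.00127432])) (array([0.85821663, 0.11603544, 0.5       ]), array([-0.13398619,  0.9909832 ,  0.        ]), array([-0.4954916 , -0.06699309,  0.8660254 ]))
```

Call:
{"api": "jog_arm", "payload": {
  "travel": [
    [0.006, 0, -0.0086],
    [0.007, 0, -0.0106],
    [0.007, 0.0005, -0.0106],
    [0.0065, 0.0005, -0.0106],
    [0.0048, 0.0005, -0.0078],
    [0, 0, 0],
    [0, 0, 0]
  ],
  "dr": [
    [0, -0.001, 0],
    [0, -0.001, 0],
    [0, -0.001, 0],
    [0, -0.001, 0.001],
    [0, 0, 0],
    [0, 0, 0],
    [0, 0, 0]
  ]
}}

```text
time_s: 10.3
position: [0.56, 0.2997, 0.1553]
tool_rot: [[-0.636, -0.591, 0.495], [-0.651, 0.756, 0.067], [-0.414, -0.28, -0.866]]
ft_force: [-0.7, 0.5, -0.7]
grip_width: 0.0189
```

```bash
python3 - <<'E'
from h import *
import pickle
c=get_image('wrist');save(cv2.resize(c['color'][140:340,190:390],None,fx=3,fy=3,interpolation=cv2.INTER_CUBIC),'c_w8')
d=get_image('side');save(cv2.resize(d['color'][270:390,110:270],None,fx=4.5,fy=4.5,interpolation=cv2.INTER_CUBIC),'c_s8')
pickle.dump((c,d),open('8.pkl','wb'))
D=np.array([.585,.303,.1135])
P,R=target(D,7.7,34,.035);s=observe();print(P,delta(P,R,s));x,y,z=frame(np.radians(7.7))
print(s['time_s'],s['position'],s['grip_width'],s['ft_force'])
ax=s['position']-.001*s['tool_rot'][:,0]
print('ring',[proj(c,D+.004*z+.036*v,True).round(1) for v in (0*x,x,-x,y,-y)],'axis at panel',proj(c,ax+.0454*s['tool_rot'][:,2],True))
E
```

```text
[0.55988615 0.29904019 0.15586714] (array([-0.00011344, -0.0010033 , -0.00063553]), array([-3.25576555e-05,  1.54482201e-03, -8.13630658e-04]))
10.4 [0.55999959 0.30004349 0.15650267] 0.018734261064361882 [-0.15266089 -0.64867852 -0.49758952]
ring [array([286.7, 222.8]), array([259.2, 261.2]), array([316.6, 180.9]), array([328., 249.]), array([243.1, 194.9])] axis at panel [287.42747479 224.41144675]
```

View pics/c_w8.png

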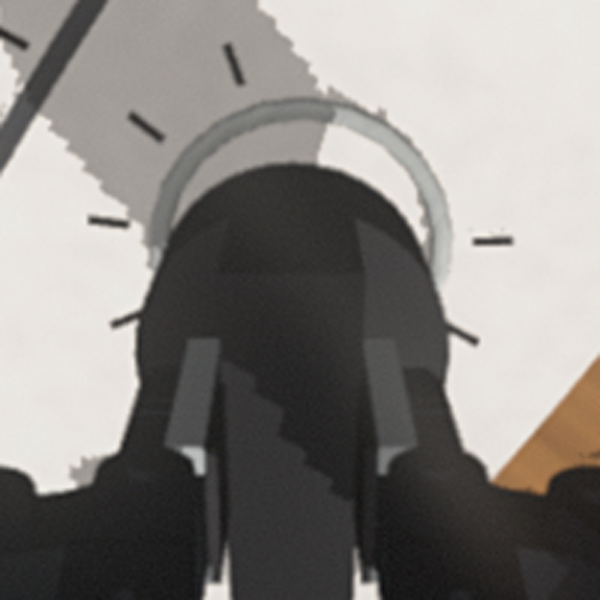

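View pics/c_s8.png

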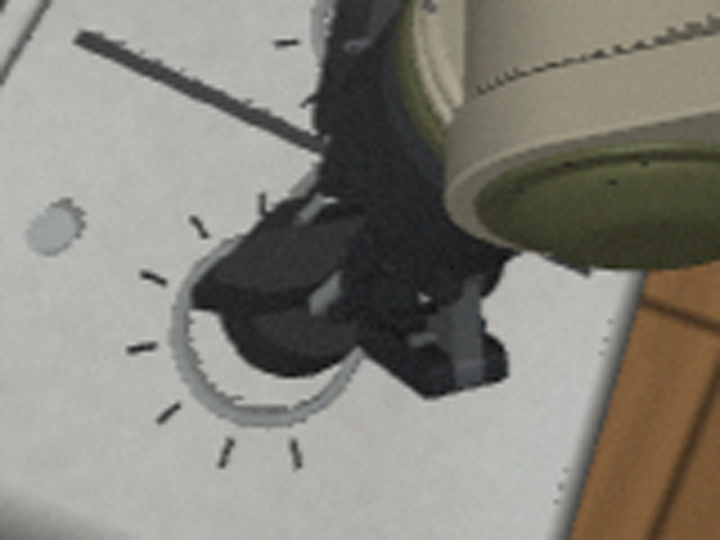

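The image was taken before the arm settled, so I'll settle and measure the ring centre against the knob axis in one image.

Call:
{"api": "jog_arm", "payload": {
  "travel": [
    [0, 0, 0],
    [0, 0, 0],
    [0, 0, 0],
    [0, 0, 0],
    [0, 0, 0],
    [0, 0, 0]
  ],
  "dr": [
    [0, 0, 0],
    [0, 0, 0],
    [0, 0, 0],
    [0, 0, 0],
    [0, 0, 0],
    [0, 0, 0]
  ]
}}

```text
time_s: 10.9
position: [0.5599, 0.3, 0.1561]
tool_rot: [[-0.636, -0.591, 0.496], [-0.651, 0.756, 0.067], [-0.415, -0.28, -0.866]]
ft_force: [0.6, 0.2, -1.2]
grip_width: 0.0188
```

```bash
cat > m.py <<'E'
from h import *
import sys,pickle
def meas(name,D=np.array([.585,.303,.1135]),S=.035):
    ss=[];c=None
    for i in range(6):
        ss.append(observe()); w=get_image('wrist'); c=c or w
    p=np.mean([s['position'] for s in ss],0);R=Ro.from_matrix(np.array([s['tool_rot'] for s in ss])).mean().as_matrix()
    print('t',ss[-1]['time_s'],'pos',p.round(4),'std',np.std([s['position'] for s in ss],0).round(5),'F',np.mean([s['ft_force'] for s in ss],0).round(1),'w',ss[-1]['grip_width'])
    cam=-np.array(c['R']).T@c['t'];print('cam in tool',(R.T@(cam-p)).round(4))
    pickle.dump((c,p,R),open(name+'.pkl','wb'))
    save(cv2.resize(c['color'][140:340,190:390],None,fx=3,fy=3,interpolation=cv2.INTER_CUBIC),'c_'+name)
    x,y,z=frame(np.radians(7.7));a=np.linspace(0,2*np.pi,200)
    ring=np.array([proj(c,D+.004*z+.036*(np.cos(q)*x+np.sin(q)*y),True) for q in a])
    ax=p-.001*R[:,0]
    rim=np.array([proj(c,ax+k*R[:,2]+.028*(np.cos(q)*R[:,0]+np.sin(q)*R[:,1]),True) for q in a for k in (.0144,-.0156)])
    f=lambda r:((r-[190,140])*3).round(0)
    print('pred ring xmin,xmax,ymin',f(ring).min(0),f(ring).max(0)[0],'pred knob',f(rim).min(0),f(rim).max(0)[0])
    return c,p,R
E
python3 - <<'E'
from m import *
meas('w9')
for n in ('wrist1','wrist2'):
    pass
E
```

```text
t 11.15 pos [0.5599 0.3    0.156 ] std [1.e-05 2.e-05 4.e-05] F [ 0.  -0.2 -1.3] w 0.018562543947066704
cam in tool [ 0.0736 -0.0003 -0.1699]
pred ring xmin,xmax,ymin [137.  93.] 443.0 pred knob [134. 165.] 452.0
```

View pics/c_w9.png

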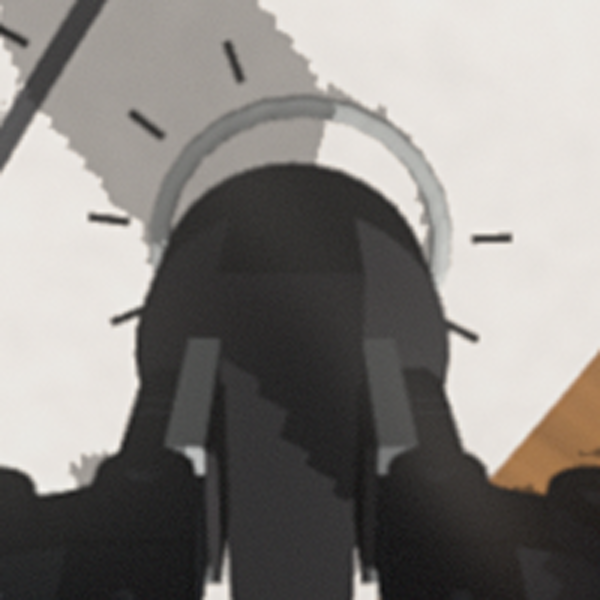

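```bash
python3 - <<'E'
from h import *
D=np.array([.5838,.3049,.1132])
for S in (.035,.028):
  P,R=target(D,7.7,34,S);print(P,delta(P,R))
E
```

```text
[0.55868615 0.30094019 0.15556714] (array([-0.00122851,  0.00100203, -0.00043484]), array([ 0.00024547,  0.00083053, -0.00074623]))
[0.56215459 0.30140914 0.14950496] (array([ 0.00223993,  0.00147098, -0.00649702]), array([ 0.00024547,  0.00083053, -0.00074623]))
```

Call:
{"api": "jog_arm", "payload": {
  "travel": [
    [-0.0012, 0.001, -0.0004],
    [0.0018, 0.0002, -0.003],
    [0.0017, 0.0003, -0.003],
    [0, 0, 0],
    [0, 0, 0],
    [0, 0, 0],
    [0, 0, 0]
  ],
  "dr": [
    [0, 0, 0],
    [0, 0, 0],
    [0, 0, 0],
    [0, 0, 0],
    [0, 0, 0],
    [0, 0, 0],
    [0, 0, 0]
  ]
}}

```text
time_s: 11.78
position: [0.5623, 0.3015, 0.1497]
tool_rot: [[-0.636, -0.591, 0.496], [-0.651, 0.756, 0.067], [-0.415, -0.28, -0.866]]
ft_force: [-0.7, 0.8, -0.8]
grip_width: 0.0189
```

```bash
python3 - <<'E'
from m import *
D=np.array([.5838,.3049,.1132])
c,p,R=meas('w10',D)
P,Rt=target(D,7.7,34,.028);print(delta(P,Rt))
E
```

```text
t 12.0333 pos [0.5622 0.3014 0.1497] std [1.e-05 1.e-05 2.e-05] F [-0.3 -0.  -1. ] w 0.018826022410508417
cam in tool [ 0.0736 -0.0003 -0.1698]
pred ring xmin,xmax,ymin [135. 101.] 451.0 pred knob [134. 165.] 452.0
(array([-7.14018560e-05, -3.81349163e-05, -1.64478759e-04]), array([ 0.00023097,  0.00093717, -0.00077283]))
```

View pics/c_w10.png

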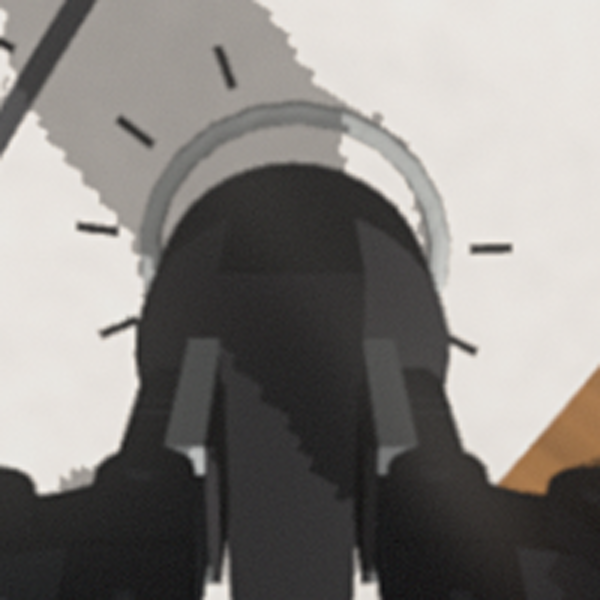

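Aligned: the ring's top edge matches the prediction and its centre is within 1 px. Now I'll slide on about 14 mm.

Call:
{"api": "jog_arm", "payload": {
  "travel": [
    [0.001, 0.0001, -0.0017],
    [0.001, 0.0001, -0.0017],
    [0.001, 0.0002, -0.0017],
    [0.001, 0.0001, -0.0017],
    [0, 0, 0],
    [0, 0, 0]
  ],
  "dr": [
    [0, 0, 0],
    [0, 0, 0],
    [0, 0, 0],
    [0, 0, 0],
    [0, 0, 0],
    [0, 0, 0]
  ]
}}

```text
time_s: 12.58
position: [0.5662, 0.3019, 0.1426]
tool_rot: [[-0.636, -0.591, 0.496], [-0.651, 0.756, 0.067], [-0.415, -0.28, -0.866]]
ft_force: [0.4, 0.1, -0.7]
grip_width: 0.0188
```

```bash
cat > f.py <<'E'
from h import *
D=np.array([.5838,.3049,.1132]);x,y,z=frame(np.radians(7.7))
s=observe();p=s['position']+(-.001)*s['tool_rot'][:,0]-D
print('t',s['time_s'],'mm along x,y,z',(1e3*np.array([p@x,p@y,p@z-.0144])).round(2),'F',[round(float(s['ft_force']@v),1) for v in (x,y,z)],'T',[round(float(s['wrist_torque']@v),2) for v in (x,y,z)],'w',s['grip_width'])
E
python3 f.py
```

```text
t 12.5833 mm along x,y,z [ 0.1  -0.06 19.96] F [0.0, 0.0, -0.8] T [-0.02, 0.4, 0.06] w 0.018795637179043007
```

Call:
{"api": "jog_arm", "payload": {
  "travel": [
    [0.001, 0.0001, -0.0017],
    [0.001, 0.0001, -0.0017],
    [0.001, 0.0002, -0.0017],
    [0, 0, 0],
    [0, 0, 0]
  ],
  "dr": [
    [0, 0, 0],
    [0, 0, 0],
    [0, 0, 0],
    [0, 0, 0],
    [0, 0, 0]
  ]
}}

```text
time_s: 13.0
position: [0.5692, 0.3023, 0.1375]
tool_rot: [[-0.636, -0.591, 0.496], [-0.651, 0.756, 0.067], [-0.415, -0.28, -0.866]]
ft_force: [0.1, 0.9, -1.1]
grip_width: 0.0188
```

```bash
python3 f.py
```

```text
t 13.0 mm along x,y,z [ 0.18 -0.04 14.09] F [-0.3, 0.9, -1.0] T [0.0, 0.34, -0.03] w 0.018793431427386823
```

It is sliding on freely. The catches come next.

Call:
{"api": "jog_arm", "payload": {
  "travel": [
    [0.001, 0.0001, -0.0017],
    [0.001, 0.0001, -0.0017],
    [0, 0, 0],
    [0, 0, 0]
  ],
  "dr": [
    [0, 0, 0],
    [0, 0, 0],
    [0, 0, 0],
    [0, 0, 0]
  ]
}}

```text
time_s: 13.33
position: [0.571, 0.3025, 0.134]
tool_rot: [[-0.636, -0.591, 0.496], [-0.651, 0.756, 0.067], [-0.414, -0.28, -0.866]]
ft_force: [-0.6, 0.8, -1.1]
grip_width: 0.0184
```

```bash
python3 f.py
```

```text
t 13.3333 mm along x,y,z [ 0.   -0.08 10.13] F [-1.0, 0.9, -0.7] T [0.13, 0.6, -0.01] w 0.01842621402584856
```

Call:
{"api": "jog_arm", "payload": {
  "travel": [
    [0.001, 0.0001, -0.0017],
    [0.001, 0.0001, -0.0017],
    [0, 0, 0],
    [0, 0, 0]
  ],
  "dr": [
    [0, 0, 0],
    [0, 0, 0],
    [0, 0, 0],
    [0, 0, 0]
  ]
}}

```text
time_s: 13.67
position: [0.5731, 0.3027, 0.1303]
tool_rot: [[-0.636, -0.592, 0.495], [-0.651, 0.756, 0.067], [-0.414, -0.28, -0.866]]
ft_force: [0.9, 0.5, -4.7]
grip_width: 0.0186
```

```bash
python3 f.py; python3 - <<'E'
from m import *
meas('w11',np.array([.5838,.3049,.1132]))
d=get_image('side');save(cv2.resize(d['color'][270:390,110:270],None,fx=4.5,fy=4.5,interpolation=cv2.INTER_CUBIC),'c_s11')
E
```

```text
t 13.6667 mm along x,y,z [-0.02 -0.15  5.85] F [-1.5, 0.3, -4.5] T [0.33, 0.59, -0.01] w 0.018575512380817456
t 13.9167 pos [0.5731 0.3027 0.1305] std [2.0e-05 1.0e-05 1.2e-04] F [-0.   1.3 -4. ] w 0.019101359304787655
cam in tool [ 0.0736 -0.0003 -0.1697]
pred ring xmin,xmax,ymin [119. 123.] 467.0 pred knob [134. 165.] 452.0
```

View pics/c_w11.png

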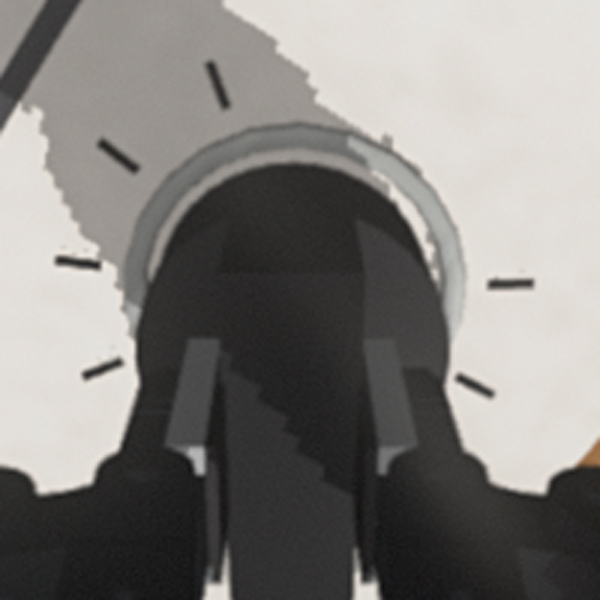

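View pics/c_s11.png

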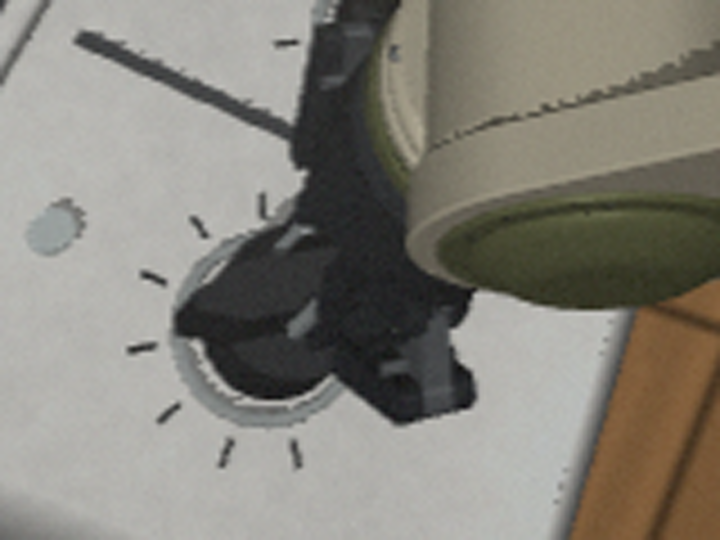

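Call:
{"api": "jog_arm", "payload": {
  "travel": [
    [0.001, 0.0001, -0.0017],
    [0.001, 0.0001, -0.0017],
    [0, 0, 0],
    [0, 0, 0]
  ],
  "dr": [
    [0, 0, 0],
    [0, 0, 0],
    [0, 0, 0],
    [0, 0, 0]
  ]
}}

```text
time_s: 14.35
position: [0.5752, 0.3029, 0.127]
tool_rot: [[-0.636, -0.591, 0.496], [-0.651, 0.756, 0.067], [-0.414, -0.28, -0.866]]
ft_force: [1.2, 2.1, -6.1]
grip_width: 0.0186
```

```bash
python3 f.py
```

```text
t 14.35 mm along x,y,z [ 0.12 -0.27  1.95] F [-1.7, 1.9, -6.0] T [0.34, 0.66, 0.02] w 0.018562351981101125
```

Call:
{"api": "jog_arm", "payload": {
  "travel": [
    [0.001, 0.0001, -0.0017],
    [0.0005, 0.0001, -0.0009],
    [0.0005, 0, -0.0009],
    [0, 0, 0],
    [0, 0, 0]
  ],
  "dr": [
    [0, 0, 0],
    [0, 0, 0],
    [0, 0, 0],
    [0, 0, 0],
    [0, 0, 0]
  ]
}}

```text
time_s: 14.77
position: [0.5762, 0.3034, 0.1259]
tool_rot: [[-0.635, -0.591, 0.497], [-0.651, 0.756, 0.068], [-0.416, -0.281, -0.865]]
ft_force: [-17.9, -1.4, 13.3]
grip_width: 0.0186
```

```bash
python3 f.py; python3 - <<'E'
from m import *
meas('w12',np.array([.5838,.3049,.1132]))
d=get_image('side');save(cv2.resize(d['color'][270:390,110:270],None,fx=4.5,fy=4.5,interpolation=cv2.INTER_CUBIC),'c_s12')
E
```

```text
t 14.7667 mm along x,y,z [0.48 0.07 0.45] F [-8.9, 1.0, 20.5] T [-0.15, 1.63, -0.01] w 0.018570558044829995
t 15.0167 pos [0.5762 0.3034 0.1259] std [0.e+00 1.e-05 1.e-05] F [-17.6  -1.4  13.9] w 0.018648201362701514
cam in tool [ 0.0736 -0.0003 -0.1698]
pred ring xmin,xmax,ymin [115. 126.] 472.0 pred knob [134. 165.] 452.0
```

View pics/c_w12.png

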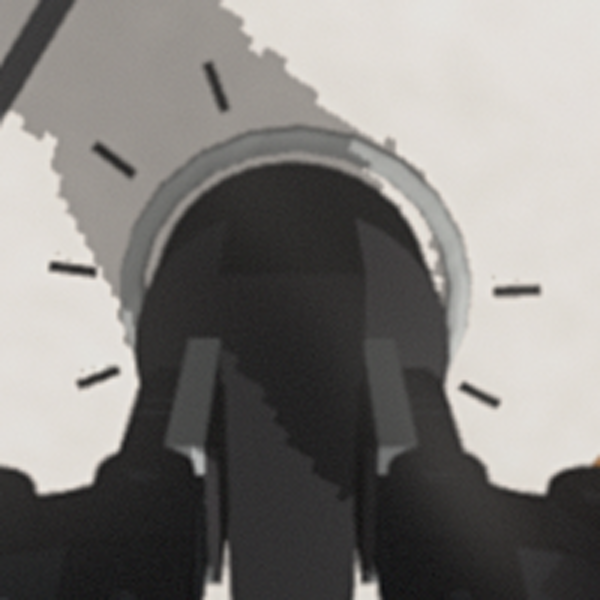

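View pics/c_s12.png

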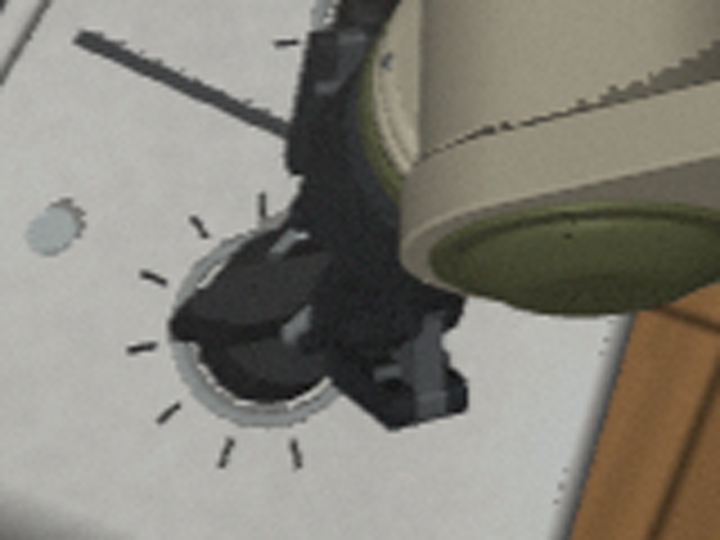

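A firm 20 N stop came after an inward pull of about 6 N, so it has snapped home. Next: relieve, open and back off along the shaft axis.

Call:
{"api": "jog_arm", "payload": {
  "travel": [
    [-0.0005, 0, 0.001],
    [0, 0, 0],
    [0, 0, 0]
  ],
  "dr": [
    [0, 0, 0],
    [0, 0, 0],
    [0, 0, 0]
  ]
}}

```text
time_s: 15.37
position: [0.5763, 0.3033, 0.126]
tool_rot: [[-0.635, -0.591, 0.497], [-0.651, 0.756, 0.068], [-0.415, -0.281, -0.865]]
ft_force: [-9.6, -0.4, 5.9]
grip_width: 0.0188
```

Call:
{"api": "jog_arm", "payload": {
  "travel": [
    [0, 0, 0],
    [0, 0, 0],
    [0, 0, 0],
    [0, 0, 0],
    [0, 0, 0],
    [0, 0, 0]
  ],
  "dr": [
    [0, 0, 0],
    [0, 0, 0],
    [0, 0, 0],
    [0, 0, 0],
    [0, 0, 0],
    [0, 0, 0]
  ],
  "jaw": 0.05
}}

```text
time_s: 15.87
position: [0.5769, 0.3031, 0.1251]
tool_rot: [[-0.636, -0.591, 0.496], [-0.651, 0.756, 0.067], [-0.415, -0.28, -0.865]]
ft_force: [0.4, 1.1, 0.3]
grip_width: 0.0498
```

Call:
{"api": "jog_arm", "payload": {
  "travel": [
    [-0.003, -0.0004, 0.0052],
    [-0.005, -0.0007, 0.0087],
    [-0.0075, -0.001, 0.013],
    [-0.01, -0.0013, 0.0173],
    [-0.01, -0.0013, 0.0173],
    [-0.01, -0.0013, 0.0173],
    [-0.01, -0.0013, 0.0173],
    [0, 0, 0],
    [0, 0, 0],
    [0, 0, 0]
  ],
  "dr": [
    [0, 0, 0],
    [0, 0, 0],
    [0, 0, 0],
    [0, 0, 0],
    [0, 0, 0],
    [0, 0, 0],
    [0, 0, 0],
    [0, 0, 0],
    [0, 0, 0],
    [0, 0, 0]
  ]
}}

```text
time_s: 16.7
position: [0.5211, 0.2957, 0.2207]
tool_rot: [[-0.636, -0.591, 0.496], [-0.651, 0.756, 0.067], [-0.414, -0.28, -0.866]]
ft_force: [0.2, -0.3, -0.2]
grip_width: 0.0503
```

```bash
python3 f.py; python3 - <<'E'
from h import *
c=get_image('wrist');save(c['color'],'wrist13')
d=get_image('side');save(cv2.resize(d['color'][200:390,90:290],None,fx=4,fy=3),'c_s13')
save(d['color'],'side13')
E
```

```text
t 16.7 mm along x,y,z [ -0.33  -0.12 110.4 ] F [0.1, -0.3, -0.2] T [-0.02, 0.21, -0.02] w 0.0502617730979152
```

View pics/wrist13.png

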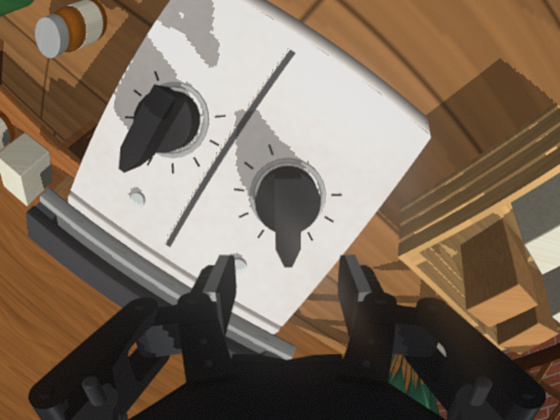

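View pics/c_s13.png

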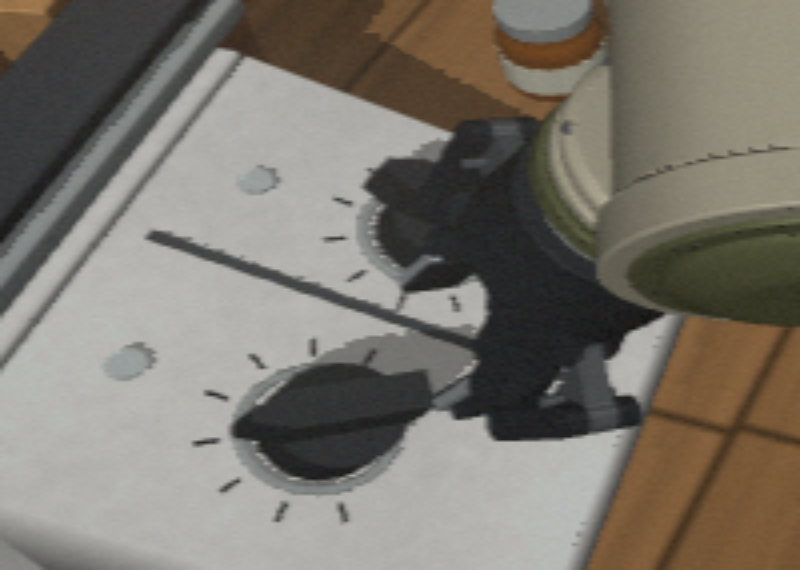

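```bash
python3 - <<'E'
from h import *
c=get_image('wrist');d=get_image('side');a0=get_image('top')
D=np.array([.5838,.3049,.1132]);x,y,z=frame(np.radians(7.7));a=np.radians(34);kx=np.cos(a)*x+np.sin(a)*y;ky=np.cross(z,kx)
for s in (0,.004,.008):
    pts=[(.044,0,.062),(-.028,.01,.062),(-.028,-.01,.062),(.044,0,.03)]
    Q=[D+kx*i+ky*j+z*(k+s) for i,j,k in pts]
    print(s,'wrist',[((proj(c,q,True)-[230,140])*5).round(0).tolist() for q in Q],'side',[((proj(d,q)-[90,200])*[4,3]).round(0).tolist() for q in Q])
save(cv2.resize(c['color'][140:280,230:350],None,fx=5,fy=4.2857),'c_w14') if 0 else save(np.clip(cv2.resize(c['color'][150:270,230:350],None,fx=5,fy=5,interpolation=cv2.INTER_CUBIC).astype(float)*1.5,0,255).astype(np.uint8),'c_w14')
save(a0['color'],'top14')
E
```

```text
0 wrist [[286.0, 644.0], [355.0, 199.0], [218.0, 199.0], [286.0, 562.0]] side [[246.0, 412.0], [432.0, 404.0], [421.0, 367.0], [226.0, 429.0]]
0.004 wrist [[286.0, 656.0], [357.0, 204.0], [217.0, 204.0], [286.0, 572.0]] side [[248.0, 410.0], [435.0, 402.0], [424.0, 365.0], [228.0, 427.0]]
0.008 wrist [[286.0, 668.0], [358.0, 210.0], [216.0, 210.0], [286.0, 581.0]] side [[251.0, 408.0], [438.0, 400.0], [427.0, 363.0], [231.0, 425.0]]
```

View pics/c_w14.png

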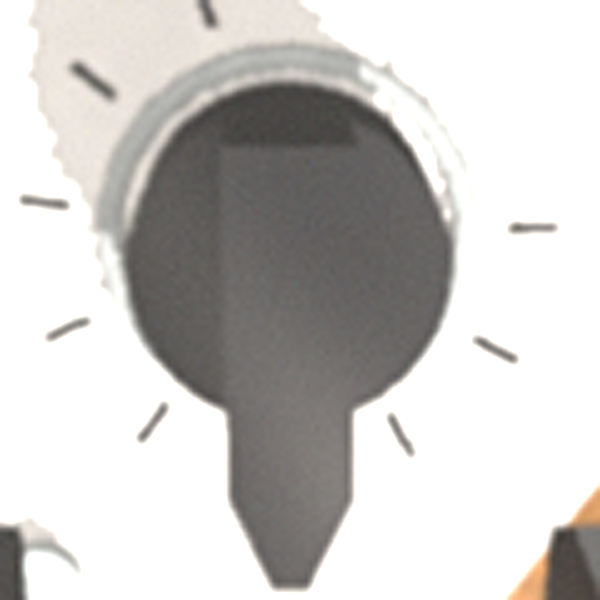

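View pics/top14.png

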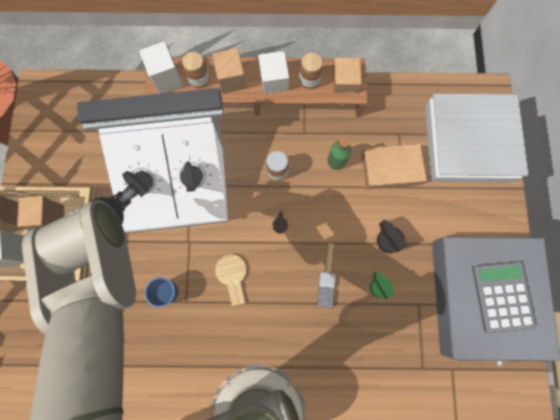

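The images agree with a fully home knob. Observed tail and nose rows are 146 and 588. The prediction is 149 and 594 at home, and 154 and 606 if 4 mm short. The other knobs and goods have not moved, so I'm handing in.

```bash
python3 -c "
from rig import close_job,observe
s=observe();print(s['time_s'],s['ft_force'].round(1));print(close_job())"
```

```text
16.95 [-0.2  0.8 -0.3]
the job is handed in; nothing more can be done
None
```

The middle-sized knob is on the bare shaft, pushed fully home and released. I handed the job in at about 17 s of the 64 s allowed.

- **Finding the flat:** I read the shaft's flat from the wrist camera at about 34° from straight up the slope. The knob turned to that angle slid on freely.
- **Seating:** I never saw the outward 7 to 12 N resistance of the catches, probably because I only read forces between steps. I did feel an inward pull of about 6 N, then a hard stop at about 20 N, with the measured height within 0.5 mm of home.
- **Final checks:** After release, the knob's tail and nose in the wrist picture matched the fully-home prediction and not a knob 4 mm short. The wrist force was near zero with the gripper about 110 mm back along the shaft. The last top view shows the other knobs and the goods where they were.
- **What disagreed:** The first grip closed just above the knob's bar, because the visible fingertips sat about 25 mm behind the reported tool point. Nothing moved, and I gripped again lower. One picture taken before the arm had settled gave a shaft position about 2 mm off, which I corrected before fitting.

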